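# Set a block up on parallels in the drill vice

### The arm

A 6-joint arm with a two-finger parallel gripper is mounted at the origin on a cart in front of the work surface, level with it; the furniture and walls round the work are solid. World frame = base frame: x ahead of the robot, y to its left, z up, the work surface at z = 0. Lengths are in m, angles in rad, forces in N, time in s.
With the tool pointing down it reaches from about 0.275 to 0.75 m from the base axis. Payload 10.2 kg.
Tool frame: the origin (TCP) lies on the mounting face of the last link; the fingertips stand 173 mm ahead of it and the grasp point (between the pads) lies 155 mm ahead of it; z points along the fingers, y is the line along which they close (so a half turn about z gives the same grasp; the last joint's range is limited). The gripper opens to 85 mm and grips with 20 to 120 N. Pads are 22 mm wide; open, the fingers measure 114 mm over their backs; the gripper's body (76 mm by 85 mm) begins 54 mm behind the grasp point. The pads swing forward as they close: fully open they stand 13 mm farther back than shut.
Start: joints at [-1.509, 0.313, 1.498, -0, 1.331, -0.223], TCP at [0.147, -0.504, 0.405] pointing down, gripper open.
Joint ranges: [-2.94, 2.94], [-0.97, 2.17], [0.19, 2.56], [-1.23, 4.37], [0.02, 3.11], [-2.88, 2.88]. Speed limits (rad/s): [2.39, 2.39, 3.01, 3.14, 3.14, 3.14].

### API

Orientations are given as a unit quaternion [w, x, y, z].
In Python, from workcell import manip, camera, order, finder gives the robot as it stands.
- The arm moves only by the shell command python3 -m inch 'ROWS' [OPENING]. ROWS is JSON, one flat list of numbers, 6 for each row, row after row: the shift along the tool's x, y, z as a fraction of full scale, then the turn, a rotation vector about the tool's x, y, z as a fraction of full scale. A call has 1 to 12 rows; each row shifts and turns the commanded pose from where the row before left it, along the tool's axes as they then stand; what a row does not reach is not made up. Full scale, the value 1, is 80 mm for a shift and 2 pi rad for a turn. A row lasts 1/10 s, in which the tool goes at most 50 mm and 8.59 degrees, less where a joint would pass 70% of its speed; a pose out of reach is approached as far as the arm can. A call with a number of a shift or a turn outside -1 to 1 is refused whole. A call with a gripper value outside its range is refused whole. OPENING is the opening, from 0 (shut) to 1 (fully open), set as the call begins (- or left out, the last holds). The fingers move at their own pace and stop on an object; the grip force is fixed at half the most. Time passes only in rows, so rows that do not move let the fingers close. It gives the time, the measured TCP pose, the force, the opening and the grip force at its end, in the units of the state.
- manip.sense(): the state, without advancing time (a new reading comes with each control period).
- camera(name): name is "scene" or "top"; returns a dict with "frame" (384x512x3 uint8, blue, green, red), "z_map" (384x512 float32, m along the optical axis (not along the pixel's ray), 0 where there is no reading), "intrinsics" (3x3 intrinsics, pixels), "R" (3x3) and "t" (3): a world point X has camera coordinates R X + t. Camera axes: x right, y down, z forward; pixel columns grow to the right and rows downward; lengths in m; the calibration is good to about 2 mm. A picture is of the moment at which its call begins.
- order.job_done(): hands the job in; it is judged then, once.
Trained networks look in a picture, given as the dict that the camera call returned (one of the last four; its "shot" number tells which), for a name from the list of things; names that differ only in an ending like _2 or _b are one class to them, and where a whole thing is asked for, a point or a joint stands for the part that bears it (a point fixed in the world has none). Each returns a list of dicts, best first, with "confidence" (0 to 1); they miss things now and then, are a little off and sometimes report something else, mostly with a low value. They report only what shows in the picture. A call takes as long as a camera call. They do not tell look-alikes from the thing itself.
- finder.trace(picture, name): "region" (384x512 bool, what is visible of it) and "point" ([row, column] in pixels, amid what is visible of it).
The state is a dict: "time": time; "qpos": joint angles; "dq": joint speeds; "joint_efforts": joint torques, N m; "tool_pos": TCP position; "eef_rot": TCP orientation; "contact_force": force on the tool from outside, world axes, zero at the start; "wrist_torque": the same for the moment, N m; "finger_gap": finger opening in m; "grasp_force": force on a finger pad.
Only numpy, scipy, OpenCV 4.12 (cv2) and the standard library are available. Lean on these libraries where they do the work, as an engineer would, in place of code of your own. Each camera call takes 0.05 s, during which the arm holds its last target. There are 200 camera calls.

### The job

Set the square-section wooden block up for drilling in the grey drill vice. Stand the two steel parallels that match in height across the vice bed, square to the slide and centred, one to go under each end of the block so that the middle stays clear for the drill; lay the block level on both, lengthwise between the jaws and centred across them; then slide the moving jaw up until the block is snug between it and the fixed jaw.

Things in the scene. Friction and masses are not known exactly. Their poses are not given: they have to be found in the camera images.
- bar_a: ground steel parallel (a bar of rectangular section) standing on the bench: 18 mm thick (its x), 125 mm long (its y), 28 mm high; origin at the centre of its underside. One of the matching pair, identical to bar_b; about 0.48 kg.
- bar_b: ground steel parallel (a bar of rectangular section) standing on the bench: 18 mm thick (its x), 125 mm long (its y), 28 mm high; origin at the centre of its underside. One of the matching pair, identical to bar_a; about 0.48 kg.
- bar_low: ground steel parallel (a bar of rectangular section) standing on the bench: 18 mm thick (its x), 125 mm long (its y), only 16 mm high; origin at the centre of its underside. An odd one: too low, not for this job.
- bar_tall: ground steel parallel (a bar of rectangular section) standing on the bench: 18 mm thick (its x), 125 mm long (its y), 42 mm high; origin at the centre of its underside. An odd one: too tall, not for this job.
- block: light wooden block of square section, lying on the bench: 45 mm wide (its x), 120 mm long (its y), 45 mm high; origin at the centre of its underside; about 0.13 kg.
- vice: low grey drill-press vice, bolted down. Its x runs along the slide, from the T-bar (robot side) to the fixed jaw (far side); origin on its centre line at bench level. The bed: two flat steel ways, tops 22 mm above the bench, 96 mm wide over both, with a 28 mm screw channel between that the bars bridge. 30 mm high end plate at x = -142 to -156 mm, T-bar at x = -170 mm.
- fixed_jaw_face (a point): middle of the fixed jaw's steel face, at the level of the bed: x = 118 mm, z = 22 mm in the vice's frame. Both jaws are 100 mm wide (vice's y) and rise to 72 mm above the bench, 50 mm above the bed.
- block_place (a point): point on the vice's centre line, at bed level, under the middle of the block when it is held against the fixed jaw: x = 58 mm, z = 22 mm in the vice's frame. The bars belong about 24 mm to either side of it along the slide (x = 34 and 82 mm), their long sides along the vice's y.
- vice_jaw (a joint): place of the moving jaw along the vice's x, in m: 0 fully open (175 mm between the faces, its face at x = -57 mm), growing as it closes; it touches the 120 mm block at 0.055 and stops at 0.13 with nothing between. Its half nut is disengaged: it slides by hand with about 4 N of friction, with no turning of the screw, and stays where it is left.
- jaw_boss (a point): centre of the top of the nut housing, a boss behind the moving jaw that moves with it: 36 mm wide (vice's y), 53 mm long (vice's x), at x = -112 mm plus the joint value; its top is 60 mm above the bench, its sides free down to the bed. Pinch it across from above to slide the jaw.
Mind the look-alikes: they are no part of the job. Leave any yellow look-alike of the bar_b alone.

How it is judged:
By the outcome, as a careful person would: the job done as asked, in the order asked, and still so for the second after the job is handed in, with the robot touching nothing.
It also fails if it takes over 93 s, if anything falls off the work surface, if the arm or the gripper's body presses on something with over 40 N, if the wrist force passes 120 N, or if a joint passes its speed limit or range.

## Working session

There is one attempt and no reset: what is moved stays moved. The work goes in short steps, Python scripts to look and compute and a shell command to move; the robot and the scene stay as the last step left them, time stands still between calls to the robot, and variables do not carry over. Pictures are saved under pics/ and viewed, at most 14 in all, crops included, and the job is handed in when it is done.

```bash
mkdir -p pics; ls
cat > h.py <<'E'
import numpy as np, cv2
from workcell import manip, camera, order, finder
def world(p):
    z=p["z_map"]; K=p["intrinsics"]; v,u=np.mgrid[:384,:512]
    c=np.stack([(u-K[0,2])/K[0,0]*z,(v-K[1,2])/K[1,1]*z,z],-1)
    return (c-p["t"])@p["R"]      # R^T (c-t)
E
python3 - <<'E'
from h import *
for n in("top","scene"):
    p=camera(n); cv2.imwrite(f"pics/{n}0.png",p["frame"]); np.savez(f"{n}0.npz",w=world(p),f=p["frame"])
    w=world(p)
    for name in("bar_a","bar_low","bar_tall","block","vice","vice_jaw"):
        for d in finder.trace(p,name)[:6]:
            m=d["region"]&(p["z_map"]>0)
            if m.sum()<5: continue
            q=w[m]; zt=np.percentile(q[:,2],90); t=q[q[:,2]>zt-.006]
            r=cv2.minAreaRect((t[:,:2]*1000).astype(np.float32))
            print(n,name,round(d["confidence"],2),np.round(d["point"]),m.sum(),"ztop",round(zt,4),"rect",np.round(r[0]),np.round(r[1]),round(r[2],1))
print(manip.sense())
E
```

```text
pics
top bar_a 0.92 [184. 301.] 306 ztop 0.0309 rect [ 559. -134.] [121.  17.] 39.6
top bar_a 0.76 [206. 363.] 288 ztop 0.0303 rect [ 517. -304.] [ 18. 123.] 12.4
top bar_a 0.75 [167. 369.] 374 ztop 0.03 rect [ 621. -323.] [126.  19.] 87.1
top bar_a 0.71 [140. 324.] 423 ztop 0.0297 rect [ 705. -202.] [124.  19.] 54.3
top bar_low 0.78 [209. 137.] 307 ztop 0.0186 rect [515. 315.] [126.  18.] 75.4
top bar_tall 0.89 [238. 357.] 342 ztop 0.0444 rect [ 429. -292.] [124.  18.] 87.8
top block 0.57 [238. 130.] 887 ztop 0.0476 rect [433. 314.] [ 45. 120.] 21.4
top vice 0.66 [189. 230.] 4556 ztop 0.0698 rect [589.  56.] [256.  99.] 13.0
top vice_jaw 0.61 [211. 236.] 740 ztop 0.0723 rect [515.  39.] [30. 99.] 13.4
scene bar_a 0.75 [152. 254.] 266 ztop 0.0292 rect [ 704. -199.] [120.  22.] 54.3
scene bar_a 0.61 [160. 319.] 185 ztop 0.0303 rect [ 516. -306.] [ 18. 129.] 13.8
scene bar_a 0.58 [181. 279.] 379 ztop 0.0291 rect [ 559. -135.] [123.  22.] 40.0
scene bar_a 0.5 [146. 295.] 224 ztop 0.0296 rect [ 620. -324.] [129.  22.] 88.1
scene bar_low 0.77 [280. 198.] 423 ztop 0.0175 rect [513. 315.] [
[... 371 characters left out ...]
1.50938371e+00,  3.12882248e-01,  1.49772060e+00,  5.87804865e-06,
        1.33101074e+00, -2.23389886e-01]), 'dq': array([ 1.01257104e-03,  1.71914083e-03, -1.62850962e-03, -5.80314361e-06,
       -5.54145861e-04, -4.34943780e-04]), 'joint_efforts': array([-1.36432445e-03, -4.12115407e+01, -2.59870863e+01, -2.95237369e-04,
        6.15753597e-04,  9.70345511e-07]), 'tool_pos': array([ 0.14750194, -0.50385179,  0.4046955 ]), 'eef_rot': array([-1.02017762e-05,  9.89878163e-01,  1.41919775e-01,  3.69235614e-06]), 'contact_force': array([ 0.16484606, -0.54314249, -0.24878814]), 'wrist_torque': array([ 0.02033055, -0.00904778,  0.01559554]), 'grasp_force': 0.0, 'finger_gap': 0.08511635577271734}
```

Run:
```python
import cv2
f=cv2.imread("pics/top0.png"); cv2.imwrite("pics/top0c.png",cv2.resize(f[110:270,90:420],None,fx=2.4,fy=2.4,interpolation=cv2.INTER_CUBIC))
```

```text
(no output)
```

View pics/top0c.png

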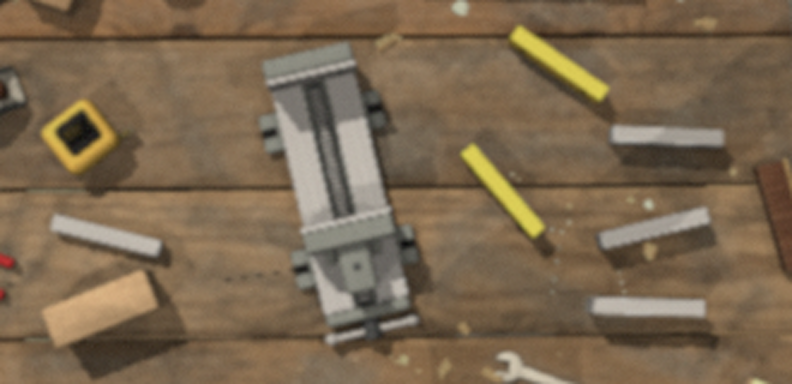

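View pics/scene0.png

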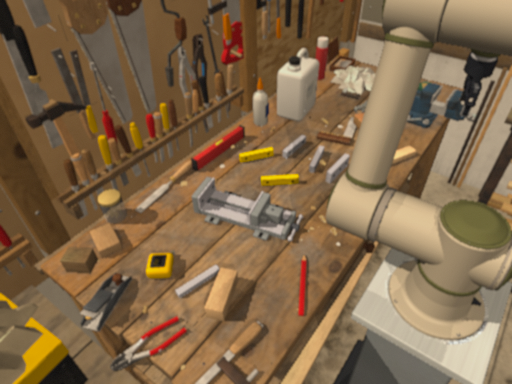

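Candidates for bar_a/bar_b (top pixels, row, col): grey (206,363) and (167,369), both 28 mm high and the likely pair. Yellow look-alikes at (184,301) and (140,324) are to be left alone. The tall bar is at (238,357) and the low bar at (209,137). I'll check the choice in a crop and fit the vice.

```bash
cat >> h.py <<'E'
def rect(q):
    r=cv2.minAreaRect((q[:,:2]*1000).astype(np.float32)); (c,s,a)=r
    if s[0]<s[1]: a+=90          # angle of the long axis
    return np.round(c,1),np.round(sorted(s),1),round((a+90)%180-90,2)
E
python3 - <<'E'
from h import *
f=np.load("top0.npz"); cv2.imwrite("pics/crop1.png",cv2.resize(f["f"][150:255,325:405],None,fx=5,fy=5,interpolation=cv2.INTER_CUBIC))
for n in("top0","scene0"):
    w=np.load(n+".npz")["w"]; W=w.reshape(-1,3)
    near=(np.hypot(W[:,0]-.6,W[:,1]-.05)<.2)
    J=W[near&(W[:,2]>.067)&(W[:,2]<.08)]
    a=J[J[:,0]<.6];b=J[J[:,0]>=.6]
    print(n,"mov",len(a),rect(a),a[:,:2].mean(0)*1000,a[:,2].mean(),"fix",len(b),rect(b),b[:,:2].mean(0)*1000,b[:,2].mean())
    d=b[:,:2].mean(0)-a[:,:2].mean(0); yaw=np.arctan2(d[1],d[0]); print("yaw by centres",np.degrees(yaw))
    # extents in frame
    ex=np.array([np.cos(yaw),np.sin(yaw)]);ey=np.array([-ex[1],ex[0]])
    for k,S in(("mov",a),("fix",b)):
        s=S[:,:2]@ex*1000; t=S[:,:2]@ey*1000; print(k,"s",np.percentile(s,[0,3,97,100]).round(1),"t",np.percentile(t,[0,3,97,100]).round(1))
    B=W[near&(abs(W[:,2]-.024)<.004)]; s=B[:,:2]@ex*1000;t=B[:,:2]@ey*1000
    o=(s>530)&(s<670); print("bed t",np.percentile(t[o],[0,2,98,100]).round(1),"s",np.percentile(s,[0,2,98,100]).round(1))
    P=W[near&(abs(W[:,2]-.062)<.004)]; print("boss",len(P),rect(P),P.mean(0)*1000)
E
```

```text
top0 mov 382 (array([514.8,  39.7]), array([29.8, 99.1]), -76.6) [514.85525853  39.04926495] 0.07058824240000793 fix 358 (array([698.5,  81.8]), array([28. , 99.5]), -77.0) [698.39790835  81.3851475 ] 0.07064252388959096
yaw by centres 12.98865534359796
mov s [495.5 496.7 524.5 525.4] t [-126.5 -123.1  -30.9  -27.6]
fix s [685.1 686.  712.1 713.1] t [-127.  -123.1  -31.9  -27.5]
bed t [-256.9 -243.8  -31.3  -29.4] s [396.5 412.1 682.2 687. ]
boss 244 (array([582. ,  54.3]), array([ 98.8, 269.6]), 12.96) [516.28508491  38.69682927  61.13557534]
scene0 mov 258 (array([514.3,  38.9]), array([ 32.1, 102.1]), -77.15) [512.78496038  41.75846159] 0.070800622121062 fix 207 (array([697. ,  81.9]), array([ 29.5, 101.2]), -77.87) [695.51965121  84.32303613] 0.07090058107194187
yaw by centres 13.112158689737855
mov s [493.5 494.8 523.3 525.6] t [-129.8 -123.6  -30.3  -27.8]
fix s [683.1 683.8 710.5 712.8] t [-128.7 -124.3  -30.8  -27.8]
bed t [-260.  -239.3  -31.   -28. ] s [397.1 410.2 685.6 709.5]
boss 233 (array([578.1,  53.7]), array([102.4, 265.1]), 13.1) [525.21266775  50.36990912  60.97359266]
```

View pics/crop1.png

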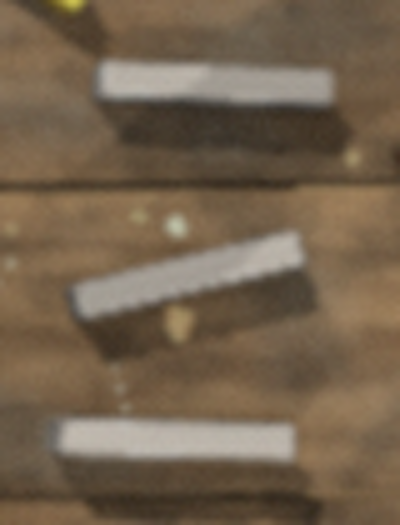

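Crop shows two equal grey bars at (167,369) and (206,363), with the brighter tall one below at (238,357). Both yellow bars are out of the running. The pair is confirmed.

```bash
cat >> h.py <<'E'
O=np.array([569.3,52.3]); YAW=13.0
def vice(x,y=0):
    a=np.radians(YAW); return O+[x*np.cos(a)-y*np.sin(a),x*np.sin(a)+y*np.cos(a)]
def plan(xy,psi,z):
    "target tcp x,y mm, tool-x yaw deg, tcp z mm -> fractions of full scale; turn modulo half turn"
    from scipy.spatial.transform import Rotation as Ro
    s=manip.sense(); q=s["eef_rot"]; R=Ro.from_quat([*q[1:],q[0]]).as_matrix()
    p=s["tool_pos"]*1000; cur=np.degrees(np.arctan2(R[1,0],R[0,0]))
    d=R.T@(np.array([*xy,z])-p)/80
    dy=(psi-cur+90)%180-90
    print("t",round(s["time"],2),"pos",p.round(1),"yaw",cur.round(2),"tilt",(R[:2,2]*57).round(2),"shift now",d.round(4),"turn z frac",round(-dy/360,4),"or",round(-(dy-np.sign(dy)*180)/360,4))
    c=np.radians(cur+dy); D=np.array([*xy])-p[:2]
    print(" shift after turn",((D@[np.cos(c),np.sin(c)])/80).round(4),((D@[np.sin(c),-np.cos(c)])/80).round(4),"q6",s["qpos"][5].round(2),"F",s["contact_force"].round(1),"gap",round(s["finger_gap"]*1000,1),"grip",round(s["grasp_force"],1))
E
python3 -c "
from h import *
plan((516.3,-304.6),102.4,177)"
```

```text
t 0.7 pos [ 147.5 -503.9  404.7] yaw 16.32 tilt [0. 0.] shift now [ 5.124  -1.095   2.8463] turn z frac -0.2391 or 0.2609
 shift after turn 1.4426 5.0373 q6 -0.22 F [ 0.2 -0.5 -0.2] gap 85.1 grip 0.0
```

```bash
python3 -m inch '[.51,-.11,.1,0,0,0, .51,-.11,.1,0,0,0, .51,-.11,.1,0,0,0, .51,-.11,.1,0,0,0, .51,-.11,.1,0,0,0, .51,-.11,.1,0,0,0, .51,-.11,.1,0,0,0, .51,-.11,.1,0,0,0, .51,-.11,.1,0,0,0, .51,-.11,.1,0,0,0]' 0.6
python3 -m inch '[0,0,.12,0,0,-.0217, 0,0,.12,0,0,-.0217, 0,0,.12,0,0,-.0217, 0,0,.12,0,0,-.0217, 0,0,.12,0,0,-.0217, 0,0,.12,0,0,-.0217, 0,0,.12,0,0,-.0217, 0,0,.12,0,0,-.0217, 0,0,.12,0,0,-.0217, 0,0,.12,0,0,-.0217, 0,0,.12,0,0,-.0217, 0,0,0,0,0,0]'
python3 -c "
from h import *
plan((516.3,-304.6),102.4,177)"
```

```text
t 0.7 pos [ 147.5 -503.9  404.7] yaw 16.32 tilt [0. 0.] shift now [ 5.124  -1.095   2.8463] turn z frac -0.2391 or 0.2609
 shift after turn 1.4426 5.0373 q6 -0.22 F [ 0.2 -0.5 -0.2] gap 85.1 grip 0.0invalid input: not JSON, or not a number
invalid input: not JSON, or not a number
```

```bash
python3 -m inch '[0.51,-0.11,0.1,0,0,0, 0.51,-0.11,0.1,0,0,0, 0.51,-0.11,0.1,0,0,0, 0.51,-0.11,0.1,0,0,0, 0.51,-0.11,0.1,0,0,0, 0.51,-0.11,0.1,0,0,0, 0.51,-0.11,0.1,0,0,0, 0.51,-0.11,0.1,0,0,0, 0.51,-0.11,0.1,0,0,0, 0.51,-0.11,0.1,0,0,0]' 0.6
python3 -m inch '[0,0,0.12,0,0,-0.0217, 0,0,0.12,0,0,-0.0217, 0,0,0.12,0,0,-0.0217, 0,0,0.12,0,0,-0.0217, 0,0,0.12,0,0,-0.0217, 0,0,0.12,0,0,-0.0217, 0,0,0.12,0,0,-0.0217, 0,0,0.12,0,0,-0.0217, 0,0,0.12,0,0,-0.0217, 0,0,0.12,0,0,-0.0217, 0,0,0.12,0,0,-0.0217, 0,0,0,0,0,0]'
python3 -c "
from h import *
plan((516.3,-304.6),102.4,177)"
```

```text
time: 1.7
tool_pos: [0.5158, -0.3037, 0.3244]
eef_rot: [0.0, 0.99, 0.142, 0.0]
contact_force: [-0.7, -1.6, 0.8]
finger_gap: 0.0513
grasp_force: 0.0
time: 2.9
tool_pos: [0.5141, -0.3046, 0.2179]
eef_rot: [-0.001, 0.627, 0.779, 0.0]
contact_force: [0.3, 0.7, 0.7]
finger_gap: 0.0513
grasp_force: 0.0
t 2.9 pos [ 514.1 -304.6  217.9] yaw 102.32 tilt [-0.1   0.09] shift now [-0.0068  0.0274  0.5109] turn z frac -0.0002 or 0.4998
 shift after turn -0.0058 0.0266 q6 -0.95 F [0.3 0.7 0.7] gap 51.3 grip 0.0
```

```bash
python3 -m inch '[0,0.027,0.13,0,0,0, 0,0,0.13,0,0,0, 0,0,0.13,0,0,0, 0,0,0.12,0,0,0, 0,0,0,0,0,0]'
python3 -m inch '[0,0,0,0,0,0, 0,0,0,0,0,0, 0,0,0,0,0,0, 0,0,0,0,0,0, 0,0,0,0,0,0]' 0
python3 -m inch '[0,0,-0.3,0,0,0, 0,0,-0.5,0,0,0, 0,0,-0.5,0,0,0,0,0,0,0,0,0]'
python3 -c "
from h import *
plan(vice(82),103,199)"
```

```text
time: 3.4
tool_pos: [0.5161, -0.3041, 0.1766]
eef_rot: [-0.001, 0.628, 0.778, 0.0]
contact_force: [-0.8, 0.4, -0.9]
finger_gap: 0.0511
grasp_force: 0.0
time: 3.9
tool_pos: [0.5166, -0.3044, 0.179]
eef_rot: [0.001, 0.628, 0.779, -0.0]
contact_force: [-0.8, 1.8, 5.8]
finger_gap: 0.0169
grasp_force: 60.0
time: 4.3
tool_pos: [0.5171, -0.3047, 0.2873]
eef_rot: [0.004, 0.628, 0.779, -0.0]
contact_force: [0.5, -0.8, -3.6]
finger_gap: 0.0166
grasp_force: 59.5
t 4.3 pos [ 517.1 -304.7  287.3] yaw 102.25 tilt [ 0.39 -0.34] shift now [4.2437 2.6043 1.0869] turn z frac -0.0021 or 0.4979
 shift after turn 4.2015 2.665 q6 -0.94 F [ 0.5 -0.8 -3.6] gap 16.6 grip 59.5
```

```bash
python3 -m inch '[0.2,0.12,0,0,0,0, 0.4,0.25,0,0,0,0, 0.45,0.28,0,0,0,0, 0.45,0.28,0,0,0,0, 0.45,0.28,0,0,0,0, 0.45,0.28,0,0,0,0, 0.45,0.28,0,0,0,0, 0.45,0.28,0,0,0,0, 0.45,0.26,0,0,0,0, 0.35,0.1,0,0,0,0, 0.15,0.04,0,0,0,-0.0021, 0,0,0,0,0,0]'
python3 -c "
from h import *
plan(vice(82),103,201)
p=camera('top'); w=world(p); W=w.reshape(-1,3)
cv2.imwrite('pics/hold.png',cv2.resize(p['frame'][110:270,150:330],None,fx=3,fy=3,interpolation=cv2.INTER_CUBIC))
"
```

```text
time: 5.5
tool_pos: [0.6353, 0.0714, 0.2805]
eef_rot: [-0.001, 0.621, 0.784, -0.001]
contact_force: [0.8, -1.4, -4.7]
finger_gap: 0.0166
grasp_force: 59.3
t 5.5 pos [635.3  71.4 280.5] yaw 103.18 tilt [-0.18  0.02] shift now [-0.0492  0.1699  0.9927] turn z frac 0.0005 or -0.4995
 shift after turn -0.0476 0.1671 q6 -0.3 F [ 0.8 -1.4 -4.7] gap 16.6 grip 59.3
```

View pics/hold.png

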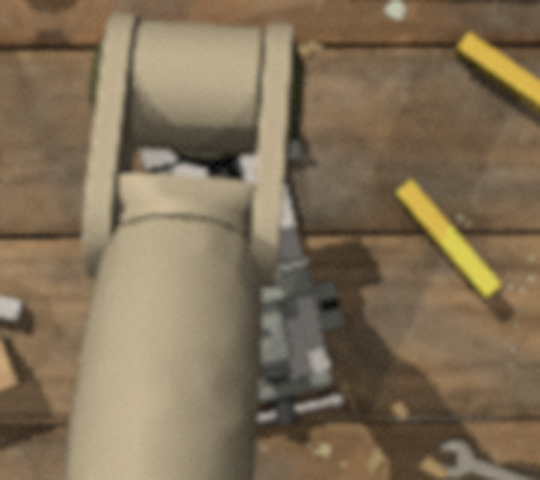

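The arm hides the vice and the bar in hand at about (160,200), so I'll lower by measured pose and force.

```bash
python3 -m inch '[-0.048,0.168,0.1,0,0,0.0005, 0,0,0.25,0,0,0, 0,0,0.25,0,0,0, 0,0,0.15,0,0,0, 0,0,0.1,0,0,0, 0,0,0,0,0,0, 0,0,0,0,0,0]'
python3 -c "
from h import *
plan(vice(82),103,201)"
```

```text
time: 6.25
tool_pos: [0.65, 0.0685, 0.215]
eef_rot: [0.0, 0.624, 0.782, 0.0]
contact_force: [-0.1, -0.4, -4.2]
finger_gap: 0.0167
grasp_force: 59.6
t 6.25 pos [650.   68.5 215. ] yaw 102.81 tilt [ 0.06 -0.01] shift now [ 0.0293 -0.0038  0.1755] turn z frac -0.0005 or 0.4995
 shift after turn 0.0292 -0.0036 q6 -0.3 F [-0.1 -0.4 -4.2] gap 16.7 grip 59.6
```

```bash
python3 -m inch '[0.029,-0.004,0.05,0,0,-0.0005, 0,0,0.05,0,0,0, 0,0,0.04,0,0,0, 0,0,0.02,0,0,0, 0,0,0,0,0,0]'
python3 -c "
from h import *
plan(vice(82),103,201)"
```

```text
time: 6.75
tool_pos: [0.649, 0.071, 0.2014]
eef_rot: [-0.0, 0.622, 0.783, -0.0]
contact_force: [-0.0, -0.7, -3.3]
finger_gap: 0.0168
grasp_force: 59.9
t 6.75 pos [649.   71.  201.4] yaw 103.0 tilt [-0.  0.] shift now [-0.0038  0.0019  0.0048] turn z frac 0.0 or -0.5
 shift after turn -0.0038 0.0019 q6 -0.3 F [-0.  -0.7 -3.3] gap 16.8 grip 59.9
```

```bash
python3 -m inch '[0,0,0.015,0,0,0, 0,0,0.015,0,0,0, 0,0,0,0,0,0, 0,0,0,0,0,0]'
```

```text
time: 7.15
tool_pos: [0.649, 0.071, 0.201]
eef_rot: [0.0, 0.622, 0.783, 0.0]
contact_force: [-6.7, -0.9, 9.6]
finger_gap: 0.0168
grasp_force: 61.7
```

```bash
python3 -m inch '[0,0,-0.015,0,0,0, 0,0,0,0,0,0, 0,0,0,0,0,0]' 0.33
python3 -m inch '[0,0,-0.15,0,0,0, 0,0,-0.4,0,0,0, 0,0,-0.5,0,0,0, 0,0,-0.2,0,0,0]'
python3 -c "
from h import *
plan((620.5,-323.3),87.3,177)"
```

```text
time: 7.45
tool_pos: [0.6479, 0.0706, 0.2011]
eef_rot: [-0.002, 0.622, 0.783, -0.002]
contact_force: [-19.5, -4.3, 11.6]
finger_gap: 0.0278
grasp_force: 10.1
time: 7.85
tool_pos: [0.6495, 0.071, 0.3055]
eef_rot: [0.003, 0.622, 0.783, 0.002]
contact_force: [0.0, 0.1, -0.1]
finger_gap: 0.0283
grasp_force: 0.0
t 7.85 pos [649.5  71.  305.5] yaw 103.01 tilt [ 0.45 -0.03] shift now [-4.7173 -1.4754  1.6054] turn z frac 0.0436 or -0.4564
 shift after turn -4.9408 -0.1299 q6 -0.3 F [ 0.   0.1 -0.1] gap 28.3 grip 0.0
```

```bash
python3 -m inch '[-0.2,-0.06,0,0,0,0, -0.4,-0.13,0,0,0,0, -0.45,-0.14,0,0,0,0, -0.5,-0.15,0,0,0,0, -0.5,-0.15,0,0,0,0, -0.5,-0.16,0,0,0,0, -0.5,-0.16,0,0,0,0, -0.5,-0.16,0,0,0,0, -0.5,-0.16,0,0,0,0, -0.45,-0.14,0,0,0,0.0218, -0.2,-0.06,0,0,0,0.0218, 0,0,0,0,0,0]' 0.6
python3 - <<'E'
from h import *
plan((620.5,-323.3),87.3,177)
p=camera('top'); w=world(p); W=w.reshape(-1,3)
a=np.radians(13);ex=np.array([np.cos(a),np.sin(a)]);ey=np.array([-ex[1],ex[0]])
s=W[:,:2]@ex*1000;t=W[:,:2]@ey*1000
m=(abs(W[:,2]-.052)<.006)&(s>530)&(s<680)&(abs(t+77)<80)
print("bar1 n",m.sum(),rect(W[m]),"vice x",(np.percentile(s[m],[0,50,100])-566.5).round(1),"y",(np.percentile(t[m],[0,50,100])+77.1).round(1),W[m][:,2].mean())
np.savez("top1.npz",w=w,f=p["frame"])
cv2.imwrite('pics/b1.png',cv2.resize(p['frame'][120:260,180:300],None,fx=4,fy=4,interpolation=cv2.INTER_CUBIC))
E
```

```text
time: 9.05
tool_pos: [0.6153, -0.3248, 0.2989]
eef_rot: [-0.0, 0.725, 0.688, -0.0]
contact_force: [-0.0, 1.2, 0.7]
finger_gap: 0.0513
grasp_force: 0.0
t 9.05 pos [ 615.3 -324.8  298.9] yaw 87.0 tilt [-0.06  0.01] shift now [0.0222 0.0655 1.5232] turn z frac -0.0008 or 0.4992
 shift after turn 0.0221 0.0639 q6 -0.6 F [-0.   1.2  0.7] gap 51.3 grip 0.0
bar1 n 302 (array([650.4,  69.8]), array([ 19.2, 125. ]), -76.64) vice x [73.  82.9 92.4] y [-63.7  -1.4  61.4] 0.04981162494180115
```

View pics/b1.png

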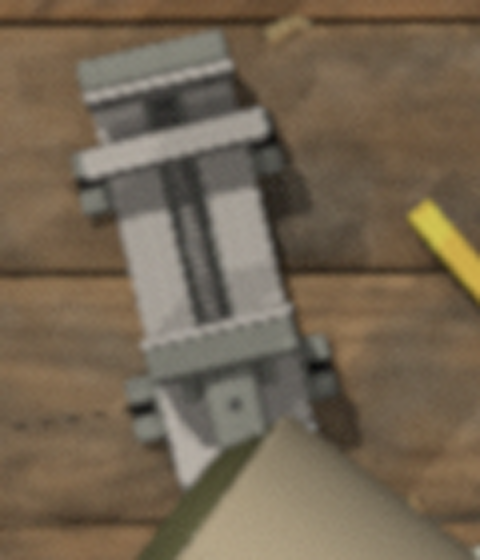

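Bar 1 lies straight across the bed near (140,175 in the crop), at x = 83, y = -1 mm, with yaw within 0.4°. On to the second bar.

```bash
python3 -m inch '[0.022,0.064,0.2,0,0,-0.0008, 0,0,0.35,0,0,0, 0,0,0.35,0,0,0, 0,0,0.25,0,0,0, 0,0,0.1,0,0,0, 0,0,0,0,0,0]'
python3 -c "
from h import *
plan((620.2,-323.3),87.3,178)"
```

```text
time: 9.7
tool_pos: [0.6221, -0.3189, 0.1987]
eef_rot: [-0.001, 0.721, 0.693, -0.0]
contact_force: [0.0, 0.6, 0.2]
finger_gap: 0.0514
grasp_force: 0.0
t 9.7 pos [ 622.1 -318.9  198.7] yaw 87.74 tilt [-0.12  0.09] shift now [-0.0568 -0.0216  0.2581] turn z frac 0.0012 or -0.4988
 shift after turn -0.0565 -0.0217 q6 -0.6 F [0.  0.6 0.2] gap 51.4 grip 0.0
```

```bash
python3 -m inch '[-0.057,-0.02,0.1,0,0,0.0012, 0,0,0.1,0,0,0, 0,0,0.05,0,0,0, 0,0,0,0,0,0, 0,0,0,0,0,0]'
python3 -c "
from h import *
plan((620.2,-323.3),87.3,178)"
```

```text
time: 10.2
tool_pos: [0.6202, -0.3245, 0.1805]
eef_rot: [0.0, 0.724, 0.689, 0.0]
contact_force: [1.2, 0.7, 0.1]
finger_gap: 0.0513
grasp_force: 0.0
t 10.2 pos [ 620.2 -324.5  180.5] yaw 87.17 tilt [ 0.02 -0.01] shift now [ 0.0152 -0.0009  0.0315] turn z frac -0.0004 or 0.4996
 shift after turn 0.0152 -0.0009 q6 -0.6 F [1.2 0.7 0.1] gap 51.3 grip 0.0
```

```bash
python3 -m inch '[0.015,0,0.03,0,0,0, 0,0,0,0,0,0, 0,0,0,0,0,0]'
python3 -m inch '[0,0,0,0,0,0, 0,0,0,0,0,0, 0,0,0,0,0,0, 0,0,0,0,0,0, 0,0,0,0,0,0]' 0
python3 -m inch '[0,0,-0.3,0,0,0, 0,0,-0.5,0,0,0, 0,0,-0.5,0,0,-0.0218,0,0,0,0,0,-0.0218]'
python3 -c "
from h import *
plan(vice(32.5),103.2,202)"
```

```text
time: 10.5
tool_pos: [0.6202, -0.3232, 0.178]
eef_rot: [0.0, 0.724, 0.689, 0.0]
contact_force: [-0.4, -0.2, 0.1]
finger_gap: 0.051
grasp_force: 0.0
time: 11.0
tool_pos: [0.6203, -0.3233, 0.1782]
eef_rot: [0.0, 0.724, 0.689, 0.0]
contact_force: [0.7, -0.3, 2.8]
finger_gap: 0.0169
grasp_force: 61.3
time: 11.4
tool_pos: [0.6207, -0.3236, 0.2879]
eef_rot: [0.005, 0.621, 0.784, 0.0]
contact_force: [-0.1, -0.4, -4.1]
finger_gap: 0.0167
grasp_force: 60.6
t 11.4 pos [ 620.7 -323.6  287.9] yaw 103.18 tilt [ 0.41 -0.32] shift now [4.7278 0.8463 1.0446] turn z frac -0.0001 or 0.4999
 shift after turn 4.72 0.8541 q6 -0.88 F [-0.1 -0.4 -4.1] gap 16.7 grip 60.6
```

```bash
python3 -m inch '[0.2,0.04,0,0,0,0, 0.4,0.07,0,0,0,0, 0.5,0.09,0,0,0,0, 0.53,0.09,0,0,0,0, 0.53,0.09,0,0,0,0, 0.53,0.1,0,0,0,0, 0.53,0.1,0,0,0,0, 0.53,0.1,0,0,0,0, 0.5,0.09,0,0,0,0, 0.3,0.05,0.1,0,0,0, 0.15,0.03,0.2,0,0,0, 0,0,0.1,0,0,0]'
python3 -m inch '[0,0,0.1,0,0,0, 0,0,0,0,0,0, 0,0,0,0,0,0]'
python3 -c "
from h import *
plan(vice(32.5),103.2,201)"
```

```text
time: 12.6
tool_pos: [0.6021, 0.06, 0.2479]
eef_rot: [-0.002, 0.623, 0.783, -0.001]
contact_force: [0.0, -0.7, -4.8]
finger_gap: 0.0166
grasp_force: 60.4
time: 12.9
tool_pos: [0.603, 0.0575, 0.2421]
eef_rot: [0.0, 0.624, 0.781, 0.0]
contact_force: [-1.2, -0.9, -3.2]
finger_gap: 0.0168
grasp_force: 60.4
t 12.9 pos [603.   57.5 242.1] yaw 102.79 tilt [ 0.01 -0.01] shift now [ 0.0317 -0.0189  0.5136] turn z frac -0.0011 or 0.4989
 shift after turn 0.0318 -0.0186 q6 -0.32 F [-1.2 -0.9 -3.2] gap 16.8 grip 60.4
```

```bash
python3 -m inch '[0.038,-0.019,0.15,0,0,-0.0011, 0,0,0.15,0,0,0, 0,0,0.1,0,0,0, 0,0,0.06,0,0,0, 0,0,0,0,0,0, 0,0,0,0,0,0]'
python3 -c "
from h import *
plan(vice(32.5),103.2,201)"
```

```text
time: 13.5
tool_pos: [0.6008, 0.061, 0.2053]
eef_rot: [0.0, 0.621, 0.784, 0.0]
contact_force: [-0.1, -0.2, -4.5]
finger_gap: 0.0171
grasp_force: 60.5
t 13.5 pos [600.8  61.  205.3] yaw 103.26 tilt [ 0.02 -0.  ] shift now [-0.0177 -0.0019  0.0535] turn z frac 0.0002 or -0.4998
 shift after turn -0.0177 -0.0019 q6 -0.32 F [-0.1 -0.2 -4.5] gap 17.1 grip 60.5
```

```bash
python3 -m inch '[-0.008,0,0.03,0,0,0, 0,0,0.03,0,0,0, 0,0,0,0,0,0, 0,0,0,0,0,0]'
```

```text
time: 13.9
tool_pos: [0.6008, 0.0604, 0.2003]
eef_rot: [-0.0, 0.621, 0.784, -0.0]
contact_force: [-0.1, -0.2, -4.1]
finger_gap: 0.0169
grasp_force: 60.5
```

```bash
python3 -m inch '[0,0,0.012,0,0,0, 0,0,0.012,0,0,0, 0,0,0,0,0,0, 0,0,0,0,0,0]'
```

```text
time: 14.3
tool_pos: [0.6008, 0.0605, 0.2001]
eef_rot: [0.0, 0.621, 0.784, -0.0]
contact_force: [-7.4, -0.5, 11.8]
finger_gap: 0.0169
grasp_force: 62.7
```

```bash
python3 -m inch '[0,0,-0.022,0,0,0, 0,0,0,0,0,0, 0,0,0,0,0,0]' 0.28
python3 -m inch '[0,0,-0.1,0,0,0, 0,0,-0.4,0,0,0, 0,0,-0.5,0,0,0, 0,0,-0.2,0,0,0]'
python3 -c "
from h import *
plan((432.2,314),111.4,177)"
```

```text
time: 14.6
tool_pos: [0.6009, 0.0604, 0.2003]
eef_rot: [0.0, 0.621, 0.784, 0.0]
contact_force: [0.4, 0.1, -1.1]
finger_gap: 0.0241
grasp_force: 0.0
time: 15.0
tool_pos: [0.6012, 0.0604, 0.3005]
eef_rot: [0.002, 0.621, 0.784, 0.002]
contact_force: [0.4, 0.7, -0.2]
finger_gap: 0.0237
grasp_force: 0.0
t 15.0 pos [601.2  60.4 300.5] yaw 103.26 tilt [ 0.33 -0.03] shift now [ 3.5724 -1.3375  1.5295] turn z frac -0.0226 or 0.4774
 shift after turn 3.7218 -0.8105 q6 -0.32 F [ 0.4  0.7 -0.2] gap 23.7 grip 0.0
```

```bash
python3 -m inch '[0.2,-0.07,0,0,0,0, 0.4,-0.15,0,0,0,0, 0.5,-0.19,0,0,0,0, 0.5,-0.19,0,0,0,0, 0.5,-0.19,0,0,0,0, 0.5,-0.19,0,0,0,0, 0.5,-0.19,0,0,0,0, 0.32,-0.12,0.1,0,0,0, 0.15,-0.05,0.3,0,0,-0.0226, 0,0,0.2,0,0,0, 0,0,0.1,0,0,0, 0,0,0,0,0,0]' 0.8
python3 - <<'E'
from h import *
plan((432.2,314),111.4,182)
p=camera('top'); w=world(p); W=w.reshape(-1,3)
a=np.radians(13);ex=np.array([np.cos(a),np.sin(a)]);ey=np.array([-ex[1],ex[0]])
s=W[:,:2]@ex*1000;t=W[:,:2]@ey*1000
for lo,hi in((640,680),(570,635)):
    m=(abs(W[:,2]-.052)<.006)&(s>lo)&(s<hi)&(abs(t+77)<80)
    if m.sum()>9: print("bar n",m.sum(),rect(W[m]),"vice x",(np.percentile(s[m],[0,50,100])-566.5).round(1),"y",(np.percentile(t[m],[0,50,100])+77.1).round(1),W[m][:,2].mean())
cv2.imwrite('pics/b2.png',cv2.resize(p['frame'][120:260,120:300],None,fx=4,fy=4,interpolation=cv2.INTER_CUBIC))
E
```

```text
time: 16.2
tool_pos: [0.4303, 0.3138, 0.2389]
eef_rot: [-0.001, 0.564, 0.826, -0.001]
contact_force: [-0.2, 0.6, 0.5]
finger_gap: 0.0683
grasp_force: 0.0
t 16.2 pos [430.3 313.8 238.9] yaw 111.37 tilt [-0.15 -0.06] shift now [-0.0066  0.0252  0.7107] turn z frac -0.0001 or 0.4999
 shift after turn -0.0066 0.0232 q6 0.04 F [-0.2  0.6  0.5] gap 68.3 grip 0.0
bar n 298 (array([650.4,  69.8]), array([ 18.3, 125. ]), -76.46) vice x [73.5 82.8 92.6] y [-63.7  -1.7  61.4] 0.049710639162684915
bar n 293 (array([602.3,  59.8]), array([ 18.5, 123.9]), -76.67) vice x [24.3 33.4 43. ] y [-62.    0.7  61.9] 0.04970487281173498
```

View pics/b2.png

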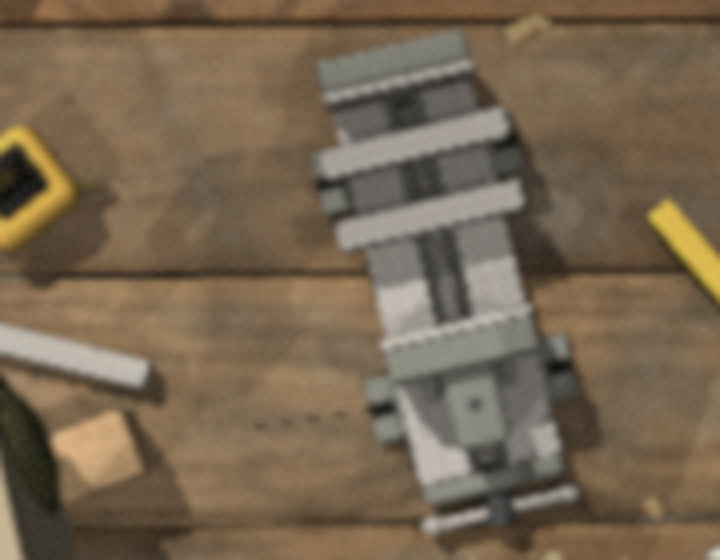

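Both bars lie parallel across the bed, at crop (420,145) and (430,215), x = 83 and 34 mm, centred to about 1 mm. Now the block.

```bash
python3 -m inch '[-0.007,0.023,0.2,0,0,0, 0,0,0.25,0,0,0, 0,0,0.15,0,0,0, 0,0,0.1,0,0,0, 0,0,0,0,0,0, 0,0,0,0,0,0]'
python3 -m inch '[0,0,0,0,0,0, 0,0,0,0,0,0, 0,0,0,0,0,0, 0,0,0,0,0,0, 0,0,0,0,0,0]' 0
python3 -c "
from h import *
plan(vice(58),13.2,230)"
```

```text
time: 16.85
tool_pos: [0.4331, 0.314, 0.1848]
eef_rot: [0.0, 0.564, 0.826, 0.0]
contact_force: [1.0, -0.6, -0.1]
finger_gap: 0.0687
grasp_force: 0.0
time: 17.35
tool_pos: [0.4331, 0.3141, 0.185]
eef_rot: [0.0, 0.564, 0.826, 0.001]
contact_force: [-0.6, -0.5, 6.3]
finger_gap: 0.0444
grasp_force: 62.4
t 17.35 pos [433.1 314.1 185. ] yaw 111.39 tilt [0.08 0.04] shift now [-3.7736  1.1092 -0.5609] turn z frac -0.2272 or 0.2728
 shift after turn -1.6349 -3.5771 q6 0.03 F [-0.6 -0.5  6.3] gap 44.4 grip 62.4
```

```bash
python3 -m inch '[0,0,-0.3,0,0,0, 0,0,-0.45,0,0,-0.0227, 0,0,-0.45,0,0,-0.0227, 0,0,-0.2,0,0,-0.0227, 0,0,0,0,0,-0.0227, 0,0,0,0,0,-0.0227, 0,0,0,0,0,-0.0227, 0,0,0,0,0,-0.0227, 0,0,0,0,0,-0.0227, 0,0,0,0,0,-0.0227, 0,0,0,0,0,-0.0227, 0,0,0,0,0,0]'
python3 -c "
from h import *
plan(vice(55),13.2,230)"
```

```text
time: 18.55
tool_pos: [0.4328, 0.3139, 0.2961]
eef_rot: [-0.0, -0.115, 0.993, -0.0]
contact_force: [-0.3, -0.0, -1.0]
finger_gap: 0.0443
grasp_force: 61.6
t 18.55 pos [432.8 313.9 296.1] yaw -166.82 tilt [-0.02 -0.01] shift now [-1.6034 -3.5756  0.8256] turn z frac -0.0 or 0.5
 shift after turn -1.6021 -3.5761 q6 -1.39 F [-0.3 -0.  -1. ] gap 44.3 grip 61.6
```

```bash
python3 -m inch '[-0.1,-0.2,0,0,0,0, -0.17,-0.4,0,0,0,0, -0.2,-0.45,0,0,0,0, -0.2,-0.45,0,0,0,0, -0.2,-0.45,0,0,0,0, -0.2,-0.45,0,0,0,0, -0.2,-0.45,0,0,0,0, -0.2,-0.42,0.1,0,0,0, -0.1,-0.22,0.1,0,0,0, -0.02,-0.09,0.1,0,0,0, 0,0,0.1,0,0,0, 0,0,0,0,0,0]'
python3 -m inch '[0,0,0,0,0,0, 0,0,0,0,0,0]'
python3 -c "
from h import *
plan(vice(54.5),13.2,235)"
```

```text
time: 19.75
tool_pos: [0.6209, 0.0651, 0.2627]
eef_rot: [-0.001, -0.114, 0.993, 0.0]
contact_force: [-0.1, -0.1, -1.3]
finger_gap: 0.0444
grasp_force: 61.6
time: 19.95
tool_pos: [0.6215, 0.0648, 0.2647]
eef_rot: [0.0, -0.115, 0.993, -0.0]
contact_force: [0.2, -0.8, -1.4]
finger_gap: 0.0444
grasp_force: 61.6
t 19.95 pos [621.5  64.8 264.7] yaw -166.83 tilt [0.04 0.  ] shift now [-0.0103 -0.006   0.3717] turn z frac -0.0001 or 0.4999
 shift after turn -0.0106 -0.0061 q6 -1.88 F [ 0.2 -0.8 -1.4] gap 44.4 grip 61.6
```

```bash
python3 -m inch '[-0.01,-0.006,0.1,0,0,0, 0,0,0.1,0,0,0, 0,0,0.08,0,0,0, 0,0,0.05,0,0,0, 0,0,0,0,0,0, 0,0,0,0,0,0]'
python3 -m inch '[0,0,0.015,0,0,0, 0,0,0.015,0,0,0, 0,0,0,0,0,0, 0,0,0,0,0,0]'
```

```text
time: 20.55
tool_pos: [0.6227, 0.0636, 0.2378]
eef_rot: [0.0, -0.114, 0.993, -0.0]
contact_force: [0.6, 0.7, -0.4]
finger_gap: 0.0444
grasp_force: 61.6
time: 20.95
tool_pos: [0.6226, 0.0636, 0.2354]
eef_rot: [0.0, -0.114, 0.993, -0.0]
contact_force: [-0.5, -0.1, -1.9]
finger_gap: 0.0448
grasp_force: 61.6
```

```bash
python3 -m inch '[0,0.011,0.006,0,0,0, 0,0,0.006,0,0,0, 0,0,0.006,0,0,0, 0,0,0,0,0,0]'
python3 -c "
from h import *
plan(vice(54.5),13.2,235)"
```

```text
time: 21.35
tool_pos: [0.6225, 0.0644, 0.235]
eef_rot: [0.0, -0.114, 0.993, -0.0]
contact_force: [-2.6, -1.0, 7.6]
finger_gap: 0.0438
grasp_force: 62.8
t 21.35 pos [622.5  64.4 235. ] yaw -166.89 tilt [ 0.05 -0.01] shift now [0.0007 0.0022 0.0006] turn z frac -0.0002 or 0.4998
 shift after turn 0.0007 0.0022 q6 -1.88 F [-2.6 -1.   7.6] gap 43.8 grip 62.8
```

```bash
python3 -m inch '[0,0,-0.012,0,0,0, 0,0,0,0,0,0, 0,0,0,0,0,0]' 0.75
python3 -m inch '[0,0,-0.1,0,0,0, 0,0,-0.4,0,0,0, 0,0,-0.4,0,0,0, 0.2,0,-0.1,0,0,0, 0.4,0,0,0,0,0, 0.4,0,0,0,0,0, 0.4,0,0,0,0,0, 0.3,0,0,0,0,0, 0.17,0,0,0,0,0, 0,0,0,0,0,0]'
python3 - <<'E'
from h import *
plan(vice(-96.5),13,204)
p=camera('top'); w=world(p); W=w.reshape(-1,3)
a=np.radians(13);ex=np.array([np.cos(a),np.sin(a)]);ey=np.array([-ex[1],ex[0]])
s=W[:,:2]@ex*1000;t=W[:,:2]@ey*1000
m=(abs(W[:,2]-.096)<.006)&(s>520)&(s<700)&(abs(t+77)<60)
if m.sum()>9: print("block n",m.sum(),rect(W[m]),"vice x",(np.percentile(s[m],[0,50,100])-566.5).round(1),"y",(np.percentile(t[m],[0,50,100])+77.1).round(1),W[m][:,2].mean())
cv2.imwrite('pics/b3.png',cv2.resize(p['frame'][120:260,160:310],None,fx=4,fy=4,interpolation=cv2.INTER_CUBIC))
E
```

```text
time: 21.65
tool_pos: [0.6224, 0.0645, 0.2347]
eef_rot: [-0.0, -0.114, 0.993, 0.0]
contact_force: [0.1, 0.4, -0.3]
finger_gap: 0.0645
grasp_force: 0.0
time: 22.65
tool_pos: [0.4758, 0.0304, 0.3156]
eef_rot: [0.0, -0.114, 0.993, -0.0]
contact_force: [1.2, -0.4, 1.0]
finger_gap: 0.0642
grasp_force: 0.0
t 22.65 pos [475.8  30.4 315.6] yaw -166.92 tilt [ 0.03 -0.  ] shift now [0.0069 0.0041 1.3948] turn z frac 0.0002 or -0.4998
 shift after turn 0.0063 0.0039 q6 -1.98 F [ 1.2 -0.4  1. ] gap 64.2 grip 0.0
block n 793 (array([623.3,  64.3]), array([ 44.8, 120.1]), 12.87) vice x [ -4.8  54.9 115.3] y [-22.9  -0.6  22. ] 0.09441030563297559
```

View pics/b3.png

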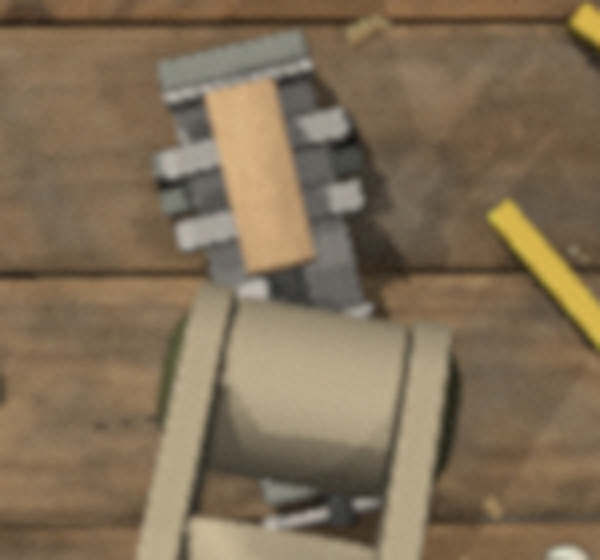

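The block lies level across both bars at crop (260,175), x = 55, y = -0.4 mm. Next I'll pinch the boss.

```bash
python3 -m inch '[0.006,0.004,0.2,0,0,0, 0,0,0.4,0,0,0, 0,0,0.35,0,0,0, 0,0,0.25,0,0,0, 0,0,0.15,0,0,0, 0,0,0.05,0,0,0, 0,0,0,0,0,0, 0,0,0,0,0,0]'
python3 -m inch '[0,0,0,0,0,0, 0,0,0,0,0,0, 0,0,0,0,0,0, 0,0,0,0,0,0]' 0
python3 -m inch '[-0.05,0,0,0,0,0, -0.1,0,0,0,0,0, -0.1,0,0,0,0,0, -0.05,0,0,0,0,0, 0,0,0,0,0,0]'
```

```text
time: 23.5
tool_pos: [0.4766, 0.0307, 0.2037]
eef_rot: [0.001, -0.114, 0.993, -0.0]
contact_force: [0.2, -0.5, 0.3]
finger_gap: 0.0643
grasp_force: 0.0
time: 23.9
tool_pos: [0.4765, 0.0306, 0.2037]
eef_rot: [0.001, -0.114, 0.993, -0.0]
contact_force: [-1.1, -0.7, 5.7]
finger_gap: 0.0352
grasp_force: 60.7
time: 24.4
tool_pos: [0.5002, 0.0362, 0.2037]
eef_rot: [0.001, -0.114, 0.993, -0.0]
contact_force: [2.4, -1.2, 4.5]
finger_gap: 0.0353
grasp_force: 60.5
```

```bash
python3 -m inch '[-0.05,0,0,0,0,0, -0.04,0,0,0,0,0, -0.02,0,0,0,0,0, 0,0,0,0,0,0, 0,0,0,0,0,0]'
python3 -m inch '[-0.015,0,0,0,0,0, -0.015,0,0,0,0,0, 0,0,0,0,0,0, 0,0,0,0,0,0]'
```

```text
time: 24.9
tool_pos: [0.5084, 0.0381, 0.2037]
eef_rot: [0.001, -0.114, 0.993, -0.0]
contact_force: [-1.2, -1.0, 6.8]
finger_gap: 0.0352
grasp_force: 60.7
time: 25.3
tool_pos: [0.5106, 0.0386, 0.2037]
eef_rot: [0.0, -0.114, 0.993, -0.0]
contact_force: [-1.8, -1.5, 6.2]
finger_gap: 0.0349
grasp_force: 60.8
```

```bash
for i in 1; do python3 -m inch '[-0.015,0,0,0,0,0, 0,0,0,0,0,0, -0.01,0,0,0,0,0, 0,0,0,0,0,0]'; python3 -m inch '[-0.012,0,0,0,0,0, 0,0,0,0,0,0, 0,0,0,0,0,0]'; done
```

```text
time: 25.7
tool_pos: [0.5125, 0.039, 0.2036]
eef_rot: [0.0, -0.114, 0.993, -0.0]
contact_force: [-2.9, -2.2, 8.1]
finger_gap: 0.0353
grasp_force: 60.9
time: 26.0
tool_pos: [0.5134, 0.0392, 0.2037]
eef_rot: [0.0, -0.114, 0.993, -0.0]
contact_force: [-3.0, -0.9, 8.2]
finger_gap: 0.0352
grasp_force: 60.9
```

```bash
python3 -m inch '[-0.01,0,0,0,0,0, 0,0,0,0,0,0, 0,0,0,0,0,0]'
```

```text
time: 26.3
tool_pos: [0.5142, 0.0394, 0.2037]
eef_rot: [0.0, -0.114, 0.993, -0.0]
contact_force: [-1.7, -1.7, 7.1]
finger_gap: 0.0351
grasp_force: 60.9
```

```bash
python3 -m inch '[-0.01,0,0,0,0,0, 0,0,0,0,0,0, 0,0,0,0,0,0]'
```

```text
time: 26.6
tool_pos: [0.515, 0.0396, 0.2036]
eef_rot: [0.0, -0.114, 0.993, -0.0]
contact_force: [-3.4, -1.3, 7.8]
finger_gap: 0.0356
grasp_force: 60.9
```

```bash
python3 -m inch '[-0.01,0,0,0,0,0, 0,0,0,0,0,0, 0,0,0,0,0,0]'
```

```text
time: 26.9
tool_pos: [0.5157, 0.0398, 0.2037]
eef_rot: [0.0, -0.114, 0.993, -0.0]
contact_force: [-3.2, -1.4, 7.3]
finger_gap: 0.0349
grasp_force: 60.9
```

```bash
python3 -m inch '[-0.01,0,0,0,0,0, 0,0,0,0,0,0, 0,0,0,0,0,0]'; python3 -m inch '[-0.006,0,0,0,0,0, 0,0,0,0,0,0, 0,0,0,0,0,0]'
python3 - <<'E'
from h import *
p=camera('top'); w=world(p); W=w.reshape(-1,3)
a=np.radians(13);ex=np.array([np.cos(a),np.sin(a)]);ey=np.array([-ex[1],ex[0]])
s=W[:,:2]@ex*1000;t=W[:,:2]@ey*1000
m=(abs(W[:,2]-.096)<.006)&(s>520)&(s<700)&(abs(t+77)<60)
print("block n",m.sum(),rect(W[m]),"vice x",(np.percentile(s[m],[0,1,50,99,100])-566.5).round(1),"y",(np.percentile(t[m],[0,50,100])+77.1).round(1))
m=(abs(W[:,2]-.0706)<.004)&(s>500)&(s<580)&(abs(t+77)<60)
if m.sum()>9: print("jaw",m.sum(),(np.percentile(s[m],[0,50,99,100])-566.5).round(1))
E
```

```text
time: 27.2
tool_pos: [0.5161, 0.0398, 0.2037]
eef_rot: [-0.001, -0.114, 0.993, -0.0]
contact_force: [-8.4, -2.7, 11.0]
finger_gap: 0.035
grasp_force: 61.4
time: 27.5
tool_pos: [0.5163, 0.0399, 0.2036]
eef_rot: [-0.001, -0.114, 0.993, -0.0]
contact_force: [-11.6, -4.3, 13.5]
finger_gap: 0.035
grasp_force: 61.7
block n 702 (array([628.7,  65.4]), array([ 44.7, 116.8]), 13.12) vice x [  2.5   8.6  65.4 117.5 119.3] y [-22.9  -1.6  21.9]
```

```bash
python3 -m inch '[-0.006,0,0,0,0,0, 0,0,0,0,0,0, 0,0,0,0,0,0]'
python3 -m inch '[0,0,0,0,0,0, 0,0,0,0,0,0, 0,0,0,0,0,0]' 0.75
python3 -m inch '[0,0,-0.1,0,0,0, 0,0,-0.4,0,0,0, 0,0,-0.5,0,0,0, 0,0,-0.4,0,0,0, 0.4,0,0,0,0,0, 0.4,0,0,0,0,0, 0.4,0,0,0,0,0, 0.2,0,0,0,0,0, 0,0,0,0,0,0]'
python3 - <<'E'
from h import *
p=camera('top'); w=world(p); W=w.reshape(-1,3)
a=np.radians(13);ex=np.array([np.cos(a),np.sin(a)]);ey=np.array([-ex[1],ex[0]])
s=W[:,:2]@ex*1000;t=W[:,:2]@ey*1000
def sh(n,z,lo,hi,tol=.005):
    m=(abs(W[:,2]-z)<tol)&(s-566.5>lo)&(s-566.5<hi)&(abs(t+77)<70)
    if m.sum()>9: print(n,m.sum(),rect(W[m]),"x",(np.percentile(s[m],[0,1,50,99,100])-566.5).round(1),"y",(np.percentile(t[m],[0,50,100])+77.1).round(1),"z",W[m][:,2].mean().round(4), "zfit",np.polyfit(s[m],W[m][:,2]*1000,1)[0].round(4))
sh("block",.0945,-20,125); sh("jaw",.0706,-60,0,.004); sh("bar1",.050,65,100); sh("bar2",.050,15,50)
cv2.imwrite('pics/b4.png',cv2.resize(p['frame'][120:260,160:310],None,fx=4,fy=4,interpolation=cv2.INTER_CUBIC))
q=camera('scene'); cv2.imwrite('pics/s4.png',cv2.resize(q['frame'][150:260,170:330],None,fx=4,fy=4,interpolation=cv2.INTER_CUBIC))
E
```

```text
time: 27.85
tool_pos: [0.5165, 0.0399, 0.2036]
eef_rot: [-0.002, -0.114, 0.993, -0.0]
contact_force: [-13.4, -5.5, 15.3]
finger_gap: 0.0348
grasp_force: 62.0
time: 28.15
tool_pos: [0.5175, 0.0404, 0.2029]
eef_rot: [0.0, -0.114, 0.993, 0.0]
contact_force: [-0.1, 0.3, -0.4]
finger_gap: 0.0642
grasp_force: 0.0
time: 29.05
tool_pos: [0.4072, 0.0149, 0.3155]
eef_rot: [0.0, -0.114, 0.993, -0.0]
contact_force: [-0.5, -0.6, -0.2]
finger_gap: 0.064
grasp_force: 0.0
block 788 (array([627.3,  65.3]), array([ 44.9, 120.5]), 13.0) x [ -0.9  -0.   58.1 117.3 119.7] y [-22.9  -0.5  22. ] z 0.0943 zfit -0.0013
jaw 393 (array([554.1,  48.6]), array([30.4, 99.6]), -76.82) x [-30.8 -30.5 -15.6  -0.7  -0.4] y [-50.   -1.6  49.7] z 0.0702 zfit 0.0051
bar1 193 (array([650.4,  69.9]), array([ 18.1, 124.8]), -76.39) x [73.4 73.8 83.1 91.9 92.3] y [-63.5  23.3  61.3] z 0.0496 zfit 0.0829
bar2 186 (array([601.7,  59.9]), array([ 18. , 123.8]), -76.59) x [24.1 24.4 33.8 42.4 42.7] y [-61.8  23.3  62.1] z 0.0496 zfit 0.0379
```

View pics/b4.png

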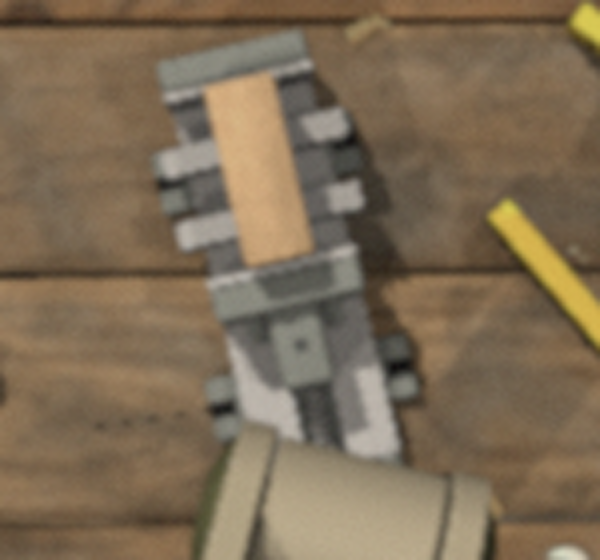

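View pics/s4.png

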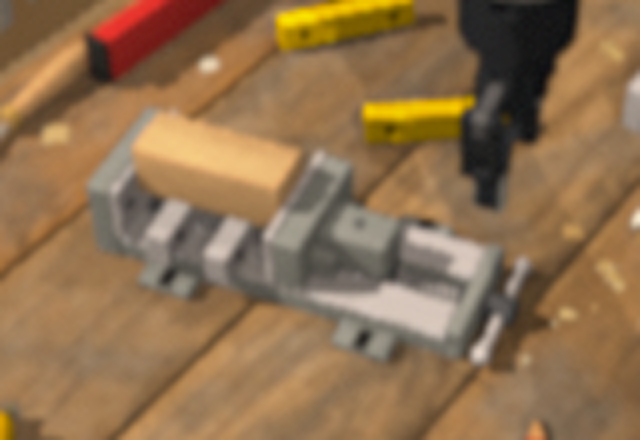

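The block fills the space between the two jaws (top crop, (235,85) to (280,260)). It sits level on both bars, centred, and the gripper is clear. Handing in.

```bash
python3 -c "
from workcell import order
print(order.job_done())"
```

```text
the job is handed in; nothing more can be done
None
```

The job is handed in at about 29 s: the two matching bars stand at x ≈ 34 and 83 mm, and the block lies level on both, centred to about 0.5 mm and snug between the jaws; no verdict came back.

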